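# Soup pot to the warming zone, lid held for filling

### The arm

A 7-joint arm with a two-finger parallel gripper is mounted at the origin on the work surface. World frame = base frame: x ahead of the robot, y to its left, z up, the work surface at z = 0. Lengths are in m, angles in rad, forces in N, time in s.
With the tool pointing down it reaches from about 0.4 to 0.75 m from the base axis. Payload 19.5 kg.
Tool frame: the origin (TCP) lies at the very end of the fingers, on their centre line; the grasp point (between the pads) lies 19 mm behind it; z points along the fingers, y is the line along which they close (so a half turn about z gives the same grasp; the last joint's range is limited). The gripper opens to 85 mm and grips with 20 to 120 N. Pads are 22 mm wide; open, the fingers measure 114 mm over their backs; the gripper's body (76 mm by 85 mm) begins 54 mm behind the grasp point. The pads swing forward as they close: fully open they stand 13 mm farther back than shut.
Start: joints at [1.288, 0.707, -0.028, 1.485, 0.022, 0.951, -0.075], TCP at [0.137, -0.558, 0.206] pointing down, gripper open.
Joint ranges: [-2.71, 2.71], [-0.32, 2.16], [-1.57, 1.52], [0, 2.45], [-1.46, 4.6], [0, 2.02], [-2.83, 2.83]. Speed limits (rad/s): [1.89, 1.89, 2.57, 2.57, 3.01, 3.01, 3.01].

### API

Orientations are given as a unit quaternion [x, y, z, w].
In Python, from plant import readout, cams, r gives the robot as it stands. The module is installed in compiled form; this text tells all that it offers.
- The arm moves only by the tool jog_arm, never from a script. Its argument "moves" is a list of rows, each an object of numbers: "tx", "ty", "tz": the shift along the tool's x, y, z in mm; "wx", "wy", "wz": the turn, a rotation vector about the tool's x, y, z in degrees; "gripper": the opening, from 0 (shut) to 1 (fully open). In form: [{"tx": .., "ty": .., "tz": .., "wx": .., "wy": .., "wz": .., "gripper": ..}, ...]. A call has 1 to 12 rows; each row shifts and turns the commanded pose from where the row before left it, along the tool's axes as they then stand; what a row does not reach is not made up. A row lasts 1/8 s, in which the tool goes at most 62.5 mm and 10.7 degrees, less where a joint would pass 70% of its speed; a pose out of reach is approached as far as the arm can. A call is refused whole if a number of a shift passes 62.5 or a number of a turn 10.7, either way. A call with a gripper value outside its range is refused whole. The fingers move at their own pace and stop on an object; "grip_force" is the grip in N (left out, the last holds). Time passes only in rows, so rows that do not move let the fingers close. It gives the time, the measured TCP pose, the force, the opening and the grip force at its end, in the units of the state.
- readout.get_state(): the state, without advancing time (a new reading comes with each control period).
- cams.get_image(name): name is "side" or "top" or "wrist"; returns a dict with "pixels" (384x512x3 uint8, blue, green, red), "fovy" (degrees; the focal length in pixels is half the picture's height over the tangent of half this angle, whatever the lens; pixels are square), "cx", "cy" (the principal point, pixels), "pose" (4x4, takes a point from camera to world coordinates); the wrist camera has in their place "hand_eye" (4x4, takes a point from camera to tool coordinates, whose origin is the TCP and whose axes are the flange's). Camera axes: x right, y down, z forward; pixel columns grow to the right and rows downward; lengths in m; the calibration is good to about 2 mm. A picture is of the moment at which its call begins: read the wrist's pose just before it. There is no depth.
- r.hand_in(): hands the job in; it is judged then, once.
The state is a dict: "time_s": time; "joint_pos": joint angles; "qvel": joint speeds; "joint_torque": joint torques, N m; "position": TCP position; "tcp_rot": TCP orientation; "ft_force": force on the tool from outside, world axes, zero at the start; "torque": the same for the moment, N m; "finger_gap": opening from 0.0 (shut) to 1.0 (fully open); "grasp_force": force on a finger pad.
Only numpy, scipy, OpenCV 4.12 (cv2) and the standard library are available. Lean on these libraries where they do the work, as an engineer would, in place of code of your own. Each camera call takes 0.05 s, during which the arm holds its last target. There are 200 camera calls.

### The job

Slide the empty two-handled soup pot across the hob, without lifting or tipping it and with its lid shut, from the double-ring zone to the middle of the smaller single-ring zone. Then raise its hinged lid to 60 degrees and keep holding it there for the cook across the counter, who will pour in the stock while the lid shields your side from splashes: the lid drops shut if let go, so finish while still holding it open and still with the gripper. Leave everything else on the counter where it is.

Things in the scene. Friction and masses are not known exactly. Their poses are not given: they have to be found in the camera images.
- hob: black-topped double induction hob with a steel case, fixed, 360 mm (its x) by 600 mm (its y), flat glass top 65 mm above the counter; origin at the centre of its underside. Touch controls along its edge nearest the robot. Two zones side by side along its y, their centres 290 mm apart and 20 mm beyond its middle line; which zone is left and which right changes.
- zone_double: the cooking zone where the pot starts: two concentric grey rings, 220 and 196 mm across, printed flat on the glass; origin at their centre, at glass height (65 mm). No thickness to feel.
- zone_single: the warming zone where the pot must go: one grey ring 180 mm across printed flat on the glass; origin at its centre, at glass height (65 mm).
- pot: empty stainless soup pot, loose, about 0.65 kg without lid: flat base, straight wall 160 mm in outer diameter (rim 166 mm), 100 mm high; origin at the centre of its underside, z up. Its +x points away from the robot (towards the cook), its +y to the robot's left, to within about 22 degrees. A loop handle of round steel bar on its left (+y) and right (-y) side, lid hinge on the rim at its -x side. Friction with the glass about 0.6.
- loop_left (a point): middle of the outer bar of the pot's left (+y) loop handle: 9 mm round bar, its middle line 125 mm from the pot's axis and 86 mm above its underside, running 80 mm along the pot's x between two legs that go back to the wall. About 40 mm of clear space between bar and pot wall, open above and below.
- loop_right (a point): the same on the pot's right (-y) loop handle.
- lid (a joint): angle of the lid on the pot, rad: 0 shut (lying level on the rim), growing as its far edge rises; 60 degrees is 1.047; a stop at 1.48 keeps it short of upright, so it always falls shut when let go. No spring; about 0.2 kg, hinge almost without friction.
- lid_knob (a point): grip point in the middle of the black knob on the lid: round head 32 mm across, from 22 to 43 mm above the hinge's height, on a thin stem of 12 mm; this point is 34 mm above the hinge's height with the lid shut, over the pot's axis, 88 mm from the hinge line measured along the lid. The slightly domed lid, 166 mm across, reaches 10 mm above the hinge's height at its middle. The point's frame is the lid's: z out of the lid along the knob, x from hinge to far edge.
- lid_hinge (a point): middle of the hinge pin, on the pot's -x side (nearest the robot): 88 mm from the pot's axis, 101 mm above the pot's underside; the pin runs along the pot's y, the lid turns about it so that knob and lid lean back towards the robot as it opens.
- shaker: small glass pepper shaker with a steel cap, 42 mm across, 74 mm high, standing at the far edge of the hob's glass; origin under its centre. Leave alone.
- sesame_jar: clear sesame jar with a yellow lid, 74 mm across, 153 mm high, left of the hob, nearer the robot; origin under its centre. Leave alone.
- tub: white lidded tub, 118 mm across, 78 mm high, right of the hob beyond the ladle; origin under its centre. Leave alone.
- bamboo_mat: rolled bamboo mat, 46 mm thick, 250 mm long along its y, on the white cutting board at the left; origin under its centre. Leave alone.
- knife: kitchen knife lying on the cutting board, 300 mm long along its y, about 16 mm high; origin under its middle. Leave alone.
- soup_bowls: stack of three white soup bowls, 124 mm across, 90 mm high, right of the hob, nearer the robot; origin under its centre. Leave alone.
- ladle: steel ladle, about 340 mm long, lying along its x beside the right edge of the hob, up to 28 mm high; origin under the middle of its length. Leave alone.

How it is judged:
On the way:
1. the pot stands still in the middle of the single-ring zone (within 20 mm) with its lid shut (horizontal distance between pot and zone_single below 0.02 m and value of joint lid below 0.05 rad and linear speed of pot below 0.01 m/s and angle between pot's own z axis and vertical below 0.04 rad), for 0.2 s.
At the end, for the whole second after the job is handed in: the pot stands flat and still on the glass with its axis within 22 mm of the single ring's centre, its lid held still at 60 degrees (within 6) by the fingers (more than 0.3 N on the lid), and every bystander is within 30 mm of where it was (horizontal distance between pot and zone_single below 0.022 m and z of pot in the frame of zone_single below 0.005 m and angle between pot's own z axis and vertical below 0.05 rad and linear speed of pot below 0.02 m/s and value of joint lid between 0.942 and 1.152 rad and velocity of joint lid between -0.08 and 0.08 rad/s and contact force between the fingers and lid above 0.3 N and distance of each of shaker, sesame_jar, tub, bamboo_mat, knife, soup_bowls, ladle from where it was at the start of the episode below 0.03 m); the arm keeps its last pose, push and grip.
It fails at once if the pot was lifted off the glass (more than 8 mm) (z of pot in the frame of zone_single above 0.008 m).
It fails at once if the pot was tipped (more than 8 degrees) (angle between pot's own z axis and vertical above 0.14 rad).
It fails at once if the lid was opened (more than 9 degrees) before the pot was on the single-ring zone (value of joint lid above 0.16 rad and horizontal distance between pot and zone_single above 0.04 m).
It fails at once if something else on the counter was moved (more than 30 mm) or knocked over (distance of any of shaker, sesame_jar, tub, bamboo_mat, knife, soup_bowls, ladle from where it was at the start of the episode above 0.03 m or angle between any of shaker, sesame_jar, tub, soup_bowls's own z axis and vertical above 0.35 rad).
It also fails if it takes over 54 s, if anything falls off the work surface, if the arm or the gripper's body presses on something with over 40 N, if the wrist force passes 120 N, or if a joint passes its speed limit or range.

## Working session

There is one attempt and no reset: what is moved stays moved. The work goes in short steps, Python scripts to look and compute and a tool call to move; the robot and the scene stay as the last step left them, time stands still between calls to the robot, and variables do not carry over. Pictures are saved under pics/ and viewed, at most 10 in all, crops included, and the job is handed in when it is done.

Besides the shell and the picture viewer there is one more tool, called after "Request:" as name(argument=value, ...) on one line, values as JSON. jog_arm: Moves the arm, as the interface text tells. Its arguments: {"type":"object","properties":{"moves":{"type":"array","items":{"type":"object","properties":{"tx":{"type":"number"},"ty":{"type":"number"},"tz":{"type":"number"},"wx":{"type":"number"},"wy":{"type":"number"},"wz":{"type":"number"},"gripper":{"type":"number"}}}},"grip_force":{"type":"number"}},"required":["moves"]}

```bash
mkdir -p pics
cat > h.py <<'E'
import numpy as np, cv2
from scipy.spatial.transform import Rotation as R
from plant import readout, cams, r
def grab(n):
    s=readout.get_state(); im=cams.get_image(n)
    if 'pose' in im: P=np.array(im['pose'])
    else:
        T=np.eye(4);T[:3,:3]=R.from_quat(s['tcp_rot']).as_matrix();T[:3,3]=s['position'];P=T@np.array(im['hand_eye'])
    f=192/np.tan(np.radians(im['fovy'])/2)
    return dict(px=im['pixels'],P=P,f=f,cx=im['cx'],cy=im['cy'])
def ray(c,u,v):
    d=c['P'][:3,:3]@np.array([(u-c['cx'])/c['f'],(v-c['cy'])/c['f'],1]); return c['P'][:3,3],d
def plane(c,u,v,z):
    o,d=ray(c,u,v); return o+d*(z-o[2])/d[2]
def proj(c,p):
    q=c['P'][:3,:3].T@(np.array(p)-c['P'][:3,3]); return c['f']*q[0]/q[2]+c['cx'],c['f']*q[1]/q[2]+c['cy']
E
python3 - <<'E'
from h import *
import pickle
for n in('top','side'):
    c=grab(n);pickle.dump(c,open(n+'0.pkl','wb'));cv2.imwrite(f'pics/{n}0.png',cv2.resize(c['px'],(800,600)));print(n,c['P'].round(3).tolist(),c['f'],c['cx'],c['cy'])
print(readout.get_state())
E
```

```text
top [[-0.082, -0.973, 0.216, 0.194], [-0.997, 0.079, -0.019, 0.052], [0.001, -0.217, -0.976, 1.628], [0.0, 0.0, 0.0, 1.0]] 387.74446300486244 253.0208162847963 187.2044850629078
side [[0.972, -0.172, 0.159, 0.284], [-0.234, -0.714, 0.66, -0.987], [-0.0, -0.679, -0.734, 1.29], [0.0, 0.0, 0.0, 1.0]] 481.4001367478456 266.9865114320347 196.77740028339684
{'time_s': 0.1, 'joint_pos': array([ 1.28833893,  0.70699868, -0.02758036,  1.48493416,  0.02198667,
        0.95088579, -0.07551895]), 'qvel': array([ 0.00161587, -0.00163365,  0.00050743, -0.00190013, -0.00067528,
       -0.00102761,  0.00141455]), 'joint_torque': array([ 3.22789056e-03, -8.84295774e+01,  1.23701379e+00, -2.36450332e+01,
        1.70887291e-02,  5.13591644e-03,  9.39866391e-05]), 'position': array([ 0.1370295 , -0.55818097,  0.20580297]), 'tcp_rot': array([ 9.92766464e-01,  1.20060548e-01, -7.49839243e-05, -4.55798058e-04]), 'ft_force': array([-0.92527893,  0.31313562, -0.03724792]), 'torque': array([ 0.0079344 , -0.01266379, -0.03669766]), 'grasp_force': 0.0, 'finger_gap': 1.0001097184073606}
```

View pics/top0.png

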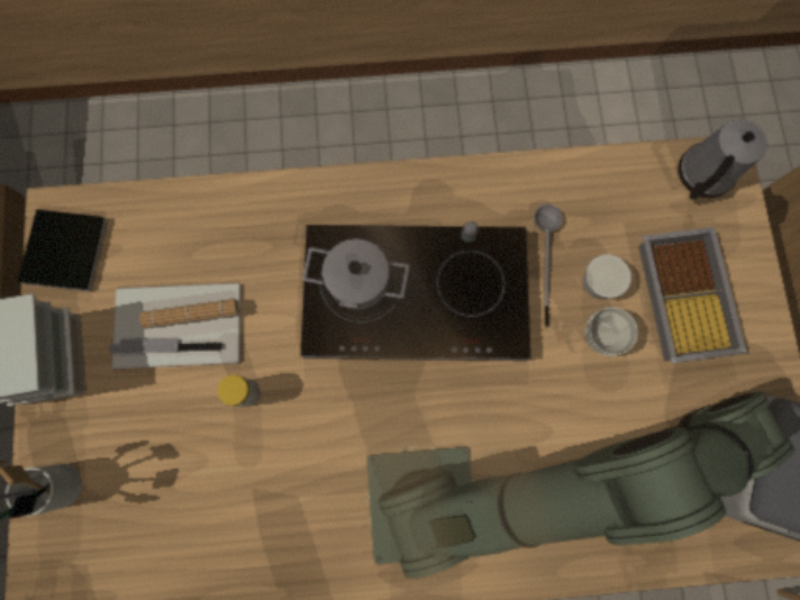

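View pics/side0.png

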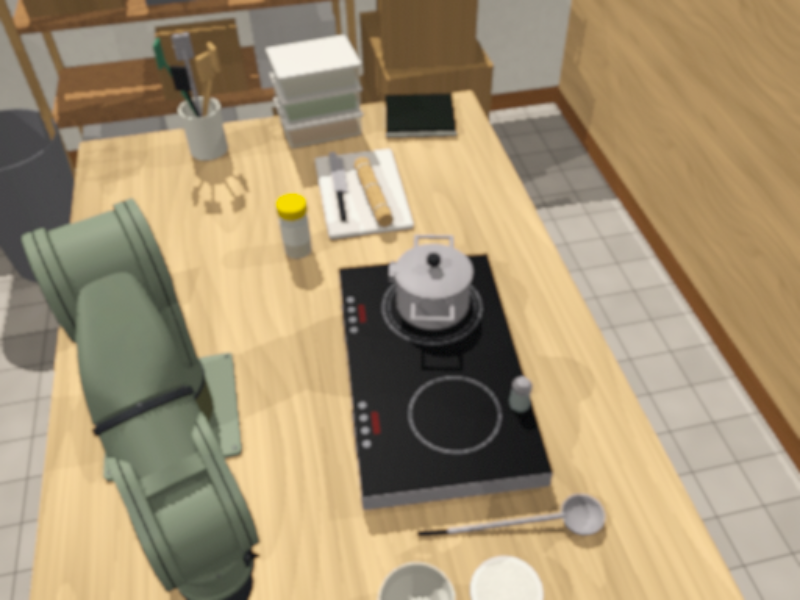

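Run:
```python
from h import *
import pickle
t=pickle.load(open('top0.pkl','rb'));s=pickle.load(open('side0.pkl','rb'))
def ringfit(c,u0,u1,v0,v1,tag):
    g=c['px'].astype(int).sum(2)/3; sub=g[v0:v1,u0:u1]; bg=np.median(sub)
    ys,xs=np.where(sub>bg+12); P=np.array([plane(c,x+u0,y+v0,.065)[:2] for x,y in zip(xs,ys)])
    best=None;rng=np.random.default_rng(0)
    for _ in range(2000):
        a=P[rng.choice(len(P),3,False)];A=np.c_[2*a,np.ones(3)]
        try:k=np.linalg.solve(A,(a**2).sum(1))
        except Exception:continue
        rr=np.sqrt(max(0,k[2]+k[:2]@k[:2]))
        if abs(rr-.09)>.008:continue
        inl=abs(np.linalg.norm(P-k[:2],axis=1)-rr)<.003
        if best is None or inl.sum()>best.sum():best=inl
    a=P[best];k=np.linalg.lstsq(np.c_[2*a,np.ones(len(a))],(a**2).sum(1),rcond=None)[0]
    print(tag,k[:2].round(4),'r',np.sqrt(k[2]+k[:2]@k[:2]).round(4),best.sum(),len(P))
ringfit(t,274,328,156,206,'top ring');ringfit(s,258,324,238,292,'side ring')
def knob(c,u0,u1,v0,v1,tag):
    g=c['px'].astype(int).sum(2)/3;sub=g[v0:v1,u0:u1];print(tag,sub.min())
    m=(sub<(sub.min()+np.median(sub))/2).astype('uint8');n,l,st,ce=cv2.connectedComponentsWithStats(m)
    i=1+st[1:,4].argmax();print(st[i],ce[i]+[u0,v0]);return ce[i]+[u0,v0]
a=knob(t,218,240,162,180,'t');b=knob(s,268,288,158,174,'s')
def tri(a,b):
    o1,d1=ray(t,*a);o2,d2=ray(s,*b);k=np.linalg.lstsq(np.c_[d1,-d2],o2-o1,rcond=None)[0]
    p,q=o1+d1*k[0],o2+d2*k[1];return (p+q)/2,np.linalg.norm(p-q)
print('knob',tri(a,b))
big=np.hstack([cv2.resize(t['px'][145:205,185:270],None,fx=4.6,fy=6,interpolation=2)[:, :],cv2.resize(s['px'][145:225,240:315],None,fx=5.2,fy=4.5,interpolation=2)])
print(big.shape);cv2.imwrite('pics/crop.png',big[:600,:800])
# hob edges
for n,c in(('t',t),):
    m=(c['px'].max(2)<45).astype('uint8');k,l,st,ce=cv2.connectedComponentsWithStats(m)
    i=l[215,260];pts=np.argwhere(l==i)[:,::-1].astype('float32');w=np.array([plane(c,*p,.065)[:2] for p in pts]);print(cv2.minAreaRect((w*1000).astype('float32')))
```

```text
top ring [ 0.5514 -0.1783] r 0.0886 170 315
side ring [ 0.5524 -0.1764] r 0.0916 311 674
t 31.666666666666668
[ 5  5 10  9 65] [227.36923077 170.89230769]
s 25.333333333333332
[ 6  4  8 10 59] [277.40677966 166.50847458]
knob (array([0.58297876, 0.11625333, 0.19877877]), np.float64(0.0028522894937279366))
(360, 781, 3)
((608.777099609375, 2.0721435546875), (2362.871826171875, 1632.5865478515625), 85.3782958984375)
```

View pics/crop.png

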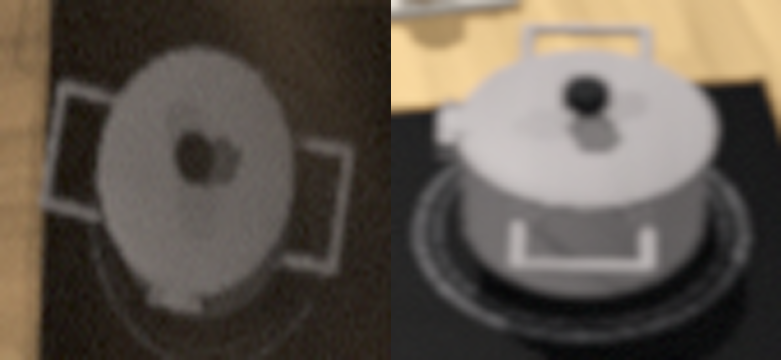

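The crop shows the pot with its knob and both loops clear; the right bar runs from (350,148) to (335,272) in the left half and from (518,265) to (650,265) in the right half.

Run:
```python
from h import *
import pickle
t=pickle.load(open('top0.pkl','rb'));s=pickle.load(open('side0.pkl','rb'))
z=.151
A=[plane(t,*p,z) for p in((261.1,169.7),(257.8,190.3),(199.1,159.2),(194.8,179.7))]
B=[plane(s,*p,z) for p in((289.8,203.9),(264.4,203.9))]
for a in A+B:print(a.round(4))
for a,b in((A[0],A[1]),(A[2],A[3]),B):
    d=a-b;print('mid',((a+b)/2).round(4),np.linalg.norm(d).round(4),'yaw',np.degrees(np.arctan2(d[1],d[0])))
d=(A[2]+A[3]-A[0]-A[1])/2;print('axis yaw',np.degrees(np.arctan2(-d[0],d[1])),np.linalg.norm(d),((A[0]+A[1]+A[2]+A[3])/4).round(4))
st=readout.get_state();print(R.from_quat(st['tcp_rot']).as_matrix().round(3))
```

```text
[ 0.5885 -0.0144  0.151 ]
[0.5068 0.0056 0.151 ]
[0.6514 0.2268 0.151 ]
[0.5692 0.2479 0.151 ]
[ 0.5933 -0.0107  0.151 ]
[0.5148 0.0082 0.151 ]
mid [ 0.5477 -0.0044  0.151 ] 0.0841 yaw -13.738514132740693
mid [0.6103 0.2374 0.151 ] 0.0848 yaw -14.405249296818049
mid [ 0.554  -0.0012  0.151 ] 0.0807 yaw -13.550882283321107
axis yaw -14.523156674582161 0.24977965206387526 [0.579  0.1165 0.151 ]
[[ 0.971  0.238 -0.   ]
 [ 0.238 -0.971  0.001]
 [-0.    -0.001 -1.   ]]
```

Request:
jog_arm(moves=[{"tz":-25,"wz":9.3,"gripper":0.35},{"tz":-25,"wz":9.3},{"tz":-25,"wz":9.2},{"tx":22,"ty":-53},{"tx":22,"ty":-53},{"tx":22,"ty":-53},{"tx":22,"ty":-53},{"tx":22,"ty":-53},{"tx":22,"ty":-53},{"tx":22,"ty":-53},{"tx":22,"ty":-53}])

```text
schema error: expected keys tx, ty, tz, wx, wy, wz, gripper
```

```bash
cat >> h.py <<'E'
def to(p):
    s=readout.get_state();M=R.from_quat(s['tcp_rot']).as_matrix()
    print('t mm',(M.T@(np.array(p)-s['position'])*1000).round(1),'pos',s['position'].round(4),'gap',round(s['finger_gap'],3),'F',np.round(s['ft_force'],1),'t',s['time_s'],'q',s['joint_pos'].round(2));print(M.round(3).tolist());return s
E
python3 -c "
from h import *
to([.551,-.004,.132])"
```

```text
t mm [ 534.1 -439.5   74.2] pos [ 0.137  -0.5582  0.2058] gap 1.0 F [-0.9  0.3 -0. ] t 0.1 q [ 1.29  0.71 -0.03  1.48  0.02  0.95 -0.08]
[[0.971, 0.238, -0.0], [0.238, -0.971, 0.001], [-0.0, -0.001, -1.0]]
```

Request:
jog_arm(moves=[{"tx":0,"ty":0,"tz":-25,"wx":0,"wy":0,"wz":9.3,"gripper":0.35},{"tx":0,"ty":0,"tz":-25,"wx":0,"wy":0,"wz":9.3,"gripper":0.35},{"tx":0,"ty":0,"tz":-25,"wx":0,"wy":0,"wz":9.2,"gripper":0.35},{"tx":22,"ty":-53,"tz":0,"wx":0,"wy":0,"wz":0,"gripper":0.35},{"tx":22,"ty":-53,"tz":0,"wx":0,"wy":0,"wz":0,"gripper":0.35},{"tx":22,"ty":-53,"tz":0,"wx":0,"wy":0,"wz":0,"gripper":0.35},{"tx":22,"ty":-53,"tz":0,"wx":0,"wy":0,"wz":0,"gripper":0.35},{"tx":22,"ty":-53,"tz":0,"wx":0,"wy":0,"wz":0,"gripper":0.35},{"tx":22,"ty":-53,"tz":0,"wx":0,"wy":0,"wz":0,"gripper":0.35},{"tx":22,"ty":-53,"tz":0,"wx":0,"wy":0,"wz":0,"gripper":0.35},{"tx":22,"ty":-53,"tz":0,"wx":0,"wy":0,"wz":0,"gripper":0.35}])

```text
time_s: 1.48
position: [0.4113, -0.1879, 0.2812]
tcp_rot: [0.993, -0.122, -0.0, -0.0]
ft_force: [0.8, -0.9, 0.6]
finger_gap: 0.353
grasp_force: 0.0
```

```bash
python3 -c "
from h import *
to([.551,-.004,.132])"
```

```text
t mm [  91.  -212.2  149.2] pos [ 0.4113 -0.1879  0.2812] gap 0.353 F [ 0.8 -0.9  0.6] t 1.475 q [ 0.28  0.43  0.13  1.77 -0.07  0.94 -1.38]
[[0.97, -0.242, -0.0], [-0.242, -0.97, 0.0], [-0.0, -0.0, -1.0]]
```

Request:
jog_arm(moves=[{"tx":23,"ty":-53,"tz":0,"wx":0,"wy":0,"wz":0,"gripper":0.35},{"tx":23,"ty":-53,"tz":0,"wx":0,"wy":0,"wz":0,"gripper":0.35},{"tx":23,"ty":-53,"tz":0,"wx":0,"wy":0,"wz":0,"gripper":0.35},{"tx":22,"ty":-53,"tz":0,"wx":0,"wy":0,"wz":0,"gripper":0.35},{"tx":0,"ty":0,"tz":40,"wx":0,"wy":0,"wz":0,"gripper":0.35},{"tx":0,"ty":0,"tz":30,"wx":0,"wy":0,"wz":0,"gripper":0.35},{"tx":0,"ty":0,"tz":0,"wx":0,"wy":0,"wz":0,"gripper":0.35}])

```text
time_s: 2.35
position: [0.5492, -0.0058, 0.2099]
tcp_rot: [0.993, -0.122, -0.002, 0.0]
ft_force: [0.2, 0.2, 0.6]
finger_gap: 0.355
grasp_force: 0.0
```

```bash
python3 -c "
from h import *
to([.551,-.004,.132])
c=grab('wrist');import pickle;pickle.dump(c,open('w1.pkl','wb'))
for a in([.551,-.004,.151],[.58,.1165,.2]):print(proj(c,a))
cv2.imwrite('pics/w1.png',c['px'])"
```

```text
t mm [ 1.5 -2.3 77.9] pos [ 0.5492 -0.0058  0.2099] gap 0.355 F [0.2 0.2 0.6] t 2.35 q [-0.11  0.67  0.12  1.57 -0.09  0.91 -1.77]
[[0.97, -0.242, -0.003], [-0.242, -0.97, -0.0], [-0.003, 0.001, -1.0]]
(np.float64(249.52246007780155), np.float64(196.9343333576579))
(np.float64(64.22664146074823), np.float64(218.47938043023896))
```

View pics/w1.png

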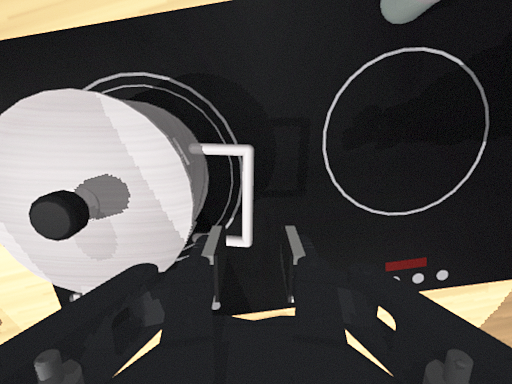

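The wrist view shows the right loop bar at (250,148)–(249,244), just where predicted (249.5,197), with the single ring centred near (406,131). I'll go down and grip.

Request:
jog_arm(moves=[{"tx":1,"ty":-2,"tz":26,"wx":0,"wy":0,"wz":0,"gripper":0.35},{"tx":0,"ty":0,"tz":26,"wx":0,"wy":0,"wz":0,"gripper":0.35},{"tx":0,"ty":0,"tz":26,"wx":0,"wy":0,"wz":0,"gripper":0.35},{"tx":0,"ty":0,"tz":0,"wx":0,"wy":0,"wz":0,"gripper":0.35},{"tx":0,"ty":0,"tz":0,"wx":0,"wy":0,"wz":0,"gripper":0.0},{"tx":0,"ty":0,"tz":0,"wx":0,"wy":0,"wz":0,"gripper":0.0},{"tx":0,"ty":0,"tz":0,"wx":0,"wy":0,"wz":0,"gripper":0.0},{"tx":0,"ty":0,"tz":0,"wx":0,"wy":0,"wz":0,"gripper":0.0}], grip_force=40)

```text
time_s: 3.4
position: [0.5516, -0.0042, 0.1335]
tcp_rot: [0.993, -0.122, 0.0, -0.0]
ft_force: [0.2, -0.1, -0.2]
finger_gap: 0.003
grasp_force: 0.0
```

```bash
python3 -c "
from h import *
w=__import__('pickle').load(open('w1.pkl','rb'))
g=w['px'].max(2)[40:225,315:500];ys,xs=np.where(g>110)
P=np.array([plane(w,x+315,y+40,.065)[:2] for x,y in zip(xs,ys)])
for _ in range(5):
    k=np.linalg.lstsq(np.c_[2*P,np.ones(len(P))],(P**2).sum(1),rcond=None)[0];rr=np.sqrt(k[2]+k[:2]@k[:2]);e=abs(np.linalg.norm(P-k[:2],axis=1)-rr);P=P[e<max(.004,2*e.mean())] if e.max()>.004 else P
print('ring',k[:2],rr,len(P))
to([.522,-.298,.132])"
```

```text
ring [ 0.55214943 -0.17831431] 0.08826081000967505 1569
t mm [ 42.3 292.3   1.5] pos [ 0.5516 -0.0042  0.1335] gap 0.003 F [ 0.2 -0.1 -0.2] t 3.4 q [-0.1   0.77  0.1   1.67 -0.11  0.71 -1.77]
[[0.97, -0.242, 0.0], [-0.242, -0.97, 0.0], [0.0, -0.0, -1.0]]
```

```bash
python3 -c "
from h import *
c=grab('wrist');t=grab('side')
cv2.imwrite('pics/w2.png',np.vstack([c['px'][60:360],cv2.resize(t['px'][120:250,220:400],(512,370))[:290]]))"
```

```text
(no output)
```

View pics/w2.png

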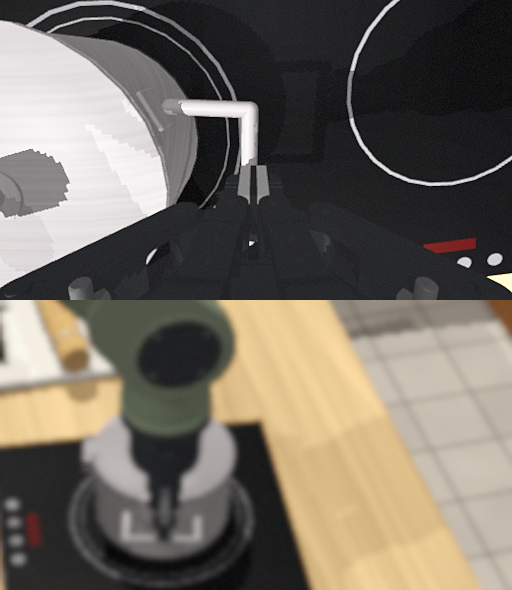

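The bar seems to disappear under the closed tips at (250,225), with the pads shut. I'll check the bar's height by triangulating its far corner from the two wrist views.

```bash
python3 -c "
from h import *
import pickle
w1=pickle.load(open('w1.pkl','rb'));w2=grab('wrist')
s=readout.get_state();print('tcp in w2',proj(w2,s['position']),'grasp',proj(w2,s['position']+[0,0,.019]), s['finger_gap'],s['grasp_force'])
def tri(a,b):
    o1,d1=ray(w1,*a);o2,d2=ray(w2,*b);k=np.linalg.lstsq(np.c_[d1,-d2],o2-o1,rcond=None)[0]
    p,q=o1+d1*k[0],o2+d2*k[1];return (p+q)/2,np.linalg.norm(p-q)
def edges(c,v,u0,u1):
    r=c['px'][v,u0:u1].max(1).astype(int);i=np.where(r>130)[0];return u0+i.min(),u0+i.max()
def rows(c,u,v0,v1):
    r=c['px'][v0:v1,u].max(1).astype(int);i=np.where(r>130)[0];return v0+i.min(),v0+i.max()
print(edges(w1,190,235,270),edges(w2,190,230,275),edges(w2,205,230,275),rows(w1,225,135,165),rows(w2,215,150,190))
a=(np.mean(edges(w1,190,235,270)),np.mean(rows(w1,225,135,165)));b=(np.mean(edges(w2,190,230,275)),np.mean(rows(w2,215,150,190)))
print(a,b,tri(a,b))
cv2.imwrite('pics/w3.png',cv2.resize(w2['px'][150:330,180:330],(750,600) and None,fx=3.3,fy=3.3))
"
```

```text
tcp in w2 (np.float64(252.0244637038517), np.float64(224.43567703768005)) grasp (np.float64(251.9104457426818), np.float64(236.65443691694853)) 0.0008249208143960053 0.0
(np.int64(242), np.int64(252)) (np.int64(241), np.int64(256)) (np.int64(241), np.int64(254)) (np.int64(144), np.int64(154)) (np.int64(161), np.int64(176))
(np.float64(247.0), np.float64(149.0)) (np.float64(248.5), np.float64(168.5)) (array([ 0.59048467, -0.01196524,  0.15299605]), np.float64(0.00013874502031203936))
```

View pics/w3.png

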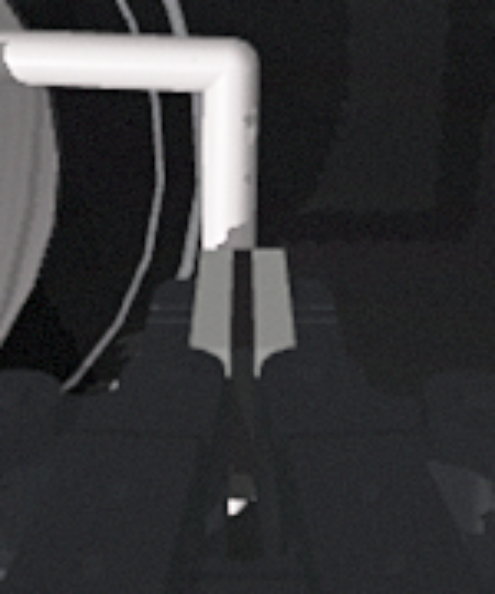

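```bash
python3 -c "
from h import *
im=cams.get_image('wrist');print(np.round(im['hand_eye'],3).tolist(),im['fovy'])
c=grab('wrist');s=readout.get_state();p=s['position'];x=np.array([.97,-.242,0])
for z in(.151,.14,.13,.12):
  print(z,[np.round(proj(c,np.r_[p[:2],z]+x*a),1).tolist() for a in(-.04,0,.011,.036,.04)])
"
```

```text
[[0.001, -0.965, -0.261, 0.066], [1.0, 0.001, 0.0, 0.001], [-0.0, -0.261, 0.965, -0.168], [0.0, 0.0, 0.0, 1.0]] 68.76749144371225
0.151 [[251.9, 296.0], [251.9, 235.8], [251.9, 217.9], [251.9, 174.6], [251.9, 167.3]]
0.14 [[251.9, 285.7], [251.9, 228.5], [251.9, 211.6], [251.9, 170.8], [251.9, 164.0]]
0.13 [[252.0, 277.2], [252.0, 222.6], [252.0, 206.5], [252.0, 167.8], [252.0, 161.4]]
0.12 [[252.0, 269.6], [252.0, 217.3], [252.0, 201.9], [252.0, 165.2], [252.0, 159.0]]
```

Request:
jog_arm(moves=[{"tx":0,"ty":0,"tz":0,"wx":0,"wy":0,"wz":0,"gripper":0.35},{"tx":0,"ty":0,"tz":0,"wx":0,"wy":0,"wz":0,"gripper":0.35},{"tx":0,"ty":0,"tz":0,"wx":0,"wy":0,"wz":0,"gripper":0.35},{"tx":0,"ty":2,"tz":10,"wx":0,"wy":0,"wz":0,"gripper":0.35},{"tx":0,"ty":0,"tz":10,"wx":0,"wy":0,"wz":0,"gripper":0.35},{"tx":0,"ty":0,"tz":0,"wx":0,"wy":0,"wz":0,"gripper":0.35},{"tx":0,"ty":0,"tz":0,"wx":0,"wy":0,"wz":0,"gripper":0.0},{"tx":0,"ty":0,"tz":0,"wx":0,"wy":0,"wz":0,"gripper":0.0},{"tx":0,"ty":0,"tz":0,"wx":0,"wy":0,"wz":0,"gripper":0.0},{"tx":0,"ty":0,"tz":0,"wx":0,"wy":0,"wz":0,"gripper":0.0}], grip_force=40)

```text
time_s: 4.9
position: [0.5513, -0.0058, 0.1134]
tcp_rot: [0.993, -0.122, 0.0, -0.0]
ft_force: [0.7, 4.0, -0.6]
finger_gap: 0.085
grasp_force: 39.1
```

```bash
python3 -c "
from h import *
c=grab('wrist');s=to([0.522,-.298,.1135]);print(s['grasp_force'])
cv2.imwrite('pics/w4.png',cv2.resize(c['px'][120:330,140:350],None,fx=2.8,fy=2.8))"
```

```text
t mm [ 42.3 290.6  -0.3] pos [ 0.5513 -0.0058  0.1134] gap 0.084 F [ 1.7  5.2 -0.2] t 4.95 q [-0.1   0.8   0.09  1.69 -0.11  0.66 -1.76]
[[0.97, -0.242, 0.0], [-0.242, -0.97, 0.001], [0.0, -0.001, -1.0]]
39.160276651382446
```

View pics/w4.png

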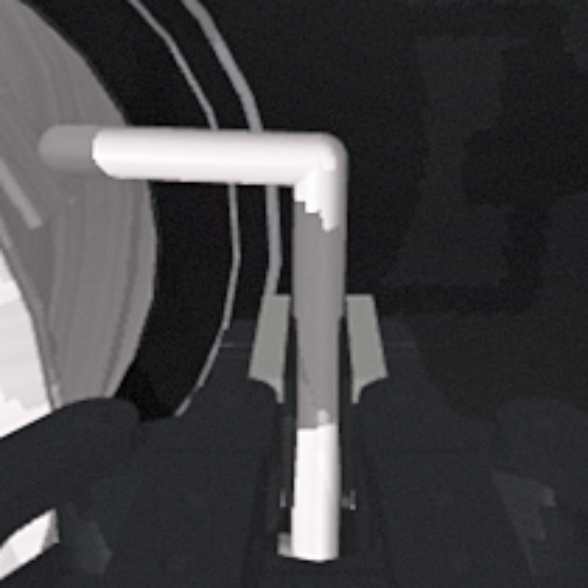

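The bar is now gripped (gap 0.085, 39 N): it runs between the pads at crop (318,300–420). Now I'll slide the pot.

Request:
jog_arm(moves=[{"tx":1,"ty":7,"tz":0,"wx":0,"wy":0,"wz":0,"gripper":0},{"tx":2,"ty":12,"tz":0,"wx":0,"wy":0,"wz":0,"gripper":0},{"tx":2,"ty":15,"tz":0,"wx":0,"wy":0,"wz":0,"gripper":0},{"tx":2,"ty":15,"tz":0,"wx":0,"wy":0,"wz":0,"gripper":0},{"tx":2,"ty":15,"tz":0,"wx":0,"wy":0,"wz":0,"gripper":0},{"tx":2,"ty":12,"tz":0,"wx":0,"wy":0,"wz":0,"gripper":0},{"tx":1,"ty":6,"tz":0,"wx":0,"wy":0,"wz":0,"gripper":0},{"tx":0,"ty":0,"tz":0,"wx":0,"wy":0,"wz":0,"gripper":0}], grip_force=60)

```text
time_s: 5.95
position: [0.5427, -0.0892, 0.1134]
tcp_rot: [0.993, -0.122, -0.0, 0.0]
ft_force: [-1.5, -1.4, 3.1]
finger_gap: 0.076
grasp_force: 59.0
```

Request:
jog_arm(moves=[{"tx":1,"ty":8,"tz":0,"wx":0,"wy":0,"wz":0,"gripper":0},{"tx":2,"ty":15,"tz":0,"wx":0,"wy":0,"wz":0,"gripper":0},{"tx":3,"ty":20,"tz":0,"wx":0,"wy":0,"wz":0,"gripper":0},{"tx":3,"ty":20,"tz":0,"wx":0,"wy":0,"wz":0,"gripper":0},{"tx":3,"ty":20,"tz":0,"wx":0,"wy":0,"wz":0,"gripper":0},{"tx":3,"ty":20,"tz":0,"wx":0,"wy":0,"wz":0,"gripper":0},{"tx":3,"ty":20,"tz":0,"wx":0,"wy":0,"wz":0,"gripper":0},{"tx":3,"ty":20,"tz":0,"wx":0,"wy":0,"wz":0,"gripper":0},{"tx":3,"ty":20,"tz":0,"wx":0,"wy":0,"wz":0,"gripper":0},{"tx":3,"ty":20,"tz":0,"wx":0,"wy":0,"wz":0,"gripper":0},{"tx":2,"ty":14,"tz":0,"wx":0,"wy":0,"wz":0,"gripper":0},{"tx":1,"ty":7,"tz":0,"wx":0,"wy":0,"wz":0,"gripper":0}])

```text
time_s: 7.45
position: [0.5224, -0.2937, 0.113]
tcp_rot: [0.993, -0.122, -0.0, -0.0]
ft_force: [-0.1, 6.8, 1.0]
finger_gap: 0.075
grasp_force: 59.0
```

```bash
python3 -c "
from h import *
import pickle
s=to([.5235,-.2992,.1134]);P=s['position'];M=R.from_quat(s['tcp_rot']).as_matrix()
t=grab('top');d=grab('side');pickle.dump((t,d),open('b.pkl','wb'))
cv2.imwrite('pics/b.png',np.hstack([cv2.resize(t['px'][140:230,255:350],(400,380)),cv2.resize(d['px'][180:320,230:370],(400,380))]))"
```

```text
t mm [ 2.4  5.1 -0.4] pos [ 0.5224 -0.2937  0.113 ] gap 0.075 F [-0.1  6.8  1. ] t 7.45 q [ 0.45  0.86  0.02  1.5  -0.02  0.78 -1.34]
[[0.97, -0.242, -0.001], [-0.242, -0.97, 0.001], [-0.001, -0.001, -1.0]]
```

View pics/b.png

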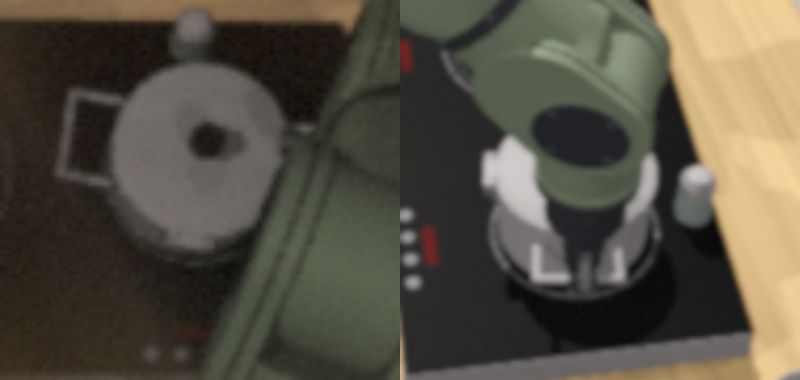

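The pot now sits over the single ring with its lid shut and the shaker clear. I'll make a small final nudge, release, rise, and measure the knob and the left loop.

Request:
jog_arm(moves=[{"tx":1,"ty":3,"tz":0,"wx":0,"wy":0,"wz":0,"gripper":0},{"tx":0,"ty":0,"tz":0,"wx":0,"wy":0,"wz":0,"gripper":0},{"tx":0,"ty":0,"tz":0,"wx":0,"wy":0,"wz":0,"gripper":0.3},{"tx":0,"ty":0,"tz":0,"wx":0,"wy":0,"wz":0,"gripper":0.3},{"tx":0,"ty":0,"tz":0,"wx":0,"wy":0,"wz":0,"gripper":0.3},{"tx":0,"ty":0,"tz":-30,"wx":0,"wy":0,"wz":0,"gripper":0.3},{"tx":0,"ty":0,"tz":-50,"wx":0,"wy":0,"wz":0,"gripper":0.3},{"tx":0,"ty":0,"tz":-55,"wx":0,"wy":0,"wz":0,"gripper":0.7},{"tx":0,"ty":0,"tz":-30,"wx":0,"wy":0,"wz":0,"gripper":0.7},{"tx":0,"ty":0,"tz":0,"wx":0,"wy":0,"wz":0,"gripper":0.7}])

```text
time_s: 8.8
position: [0.5234, -0.2974, 0.2801]
tcp_rot: [0.993, -0.122, 0.002, 0.001]
ft_force: [0.6, 0.5, -1.2]
finger_gap: 0.7
grasp_force: 0.0
```

```bash
python3 -c "
from h import *
import pickle
w=grab('wrist');pickle.dump(w,open('w5.pkl','wb'));to([.552,-.178,.2])
t,d=pickle.load(open('b.pkl','rb'))
a=plane(t,272.8,162.5,.151);b=plane(t,269.7,182.2,.151);print('left loop',((a+b)/2).round(4),np.linalg.norm(a-b),np.degrees(np.arctan2(*(a-b)[1::-1])))
def dark(c,u,v,n,th,tag):
    g=c['px'].max(2)[v-n:v+n,u-n:u+n];m=(g<th).astype('uint8');k,l,st,ce=cv2.connectedComponentsWithStats(m);i=1+st[1:,4].argmax();print(tag,st[i],ce[i]+[u-n,v-n]);return ce[i]+[u-n,v-n]
print('knob top',plane(t,*dark(t,304,173,8,50,'t'),.2))
u,v=map(int,proj(w,[.552,-.178,.2]));print(u,v)
try: print('knob wr',plane(w,*dark(w,u,v,40,60,'w'),.2))
except Exception as e:print(e)
cv2.imwrite('pics/w5.png',w['px'])"
```

```text
t mm [  -0.7 -122.6   78.5] pos [ 0.5229 -0.2971  0.2785] gap 0.699 F [ 0.7 -0.2 -0.9] t 8.85 q [ 0.45  0.69  0.04  1.25 -0.02  1.2  -1.33]
[[0.97, -0.242, 0.001], [-0.242, -0.97, -0.0], [0.001, 0.0, -1.0]]
left loop [ 0.5747 -0.0533  0.151 ] 0.08114038373526584 -13.915912898371232
t [ 4  4  9  8 48] [304.         172.89583333]
knob top [ 0.5496107 -0.1737406  0.2      ]
117 193
w [  19   26   40   35 1080] [115.52592593 195.79814815]
knob wr [ 0.55048876 -0.17502169  0.2       ]
```

View pics/w5.png

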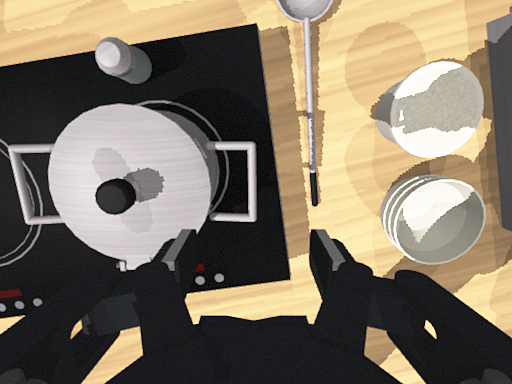

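The wrist view shows the knob at (116,196), with the pot inside the ring and the shaker, ladle and bowls undisturbed. Next I'll go over the knob.

Request:
jog_arm(moves=[{"tx":-1,"ty":-42,"tz":0,"wx":0,"wy":0,"wz":0,"gripper":0.65},{"tx":-1,"ty":-42,"tz":0,"wx":0,"wy":0,"wz":0,"gripper":0.65},{"tx":-1,"ty":-41,"tz":0,"wx":0,"wy":0,"wz":0,"gripper":0.65},{"tx":0,"ty":0,"tz":30,"wx":0,"wy":0,"wz":0,"gripper":0.65},{"tx":0,"ty":0,"tz":30,"wx":0,"wy":0,"wz":0,"gripper":0.65},{"tx":0,"ty":0,"tz":30,"wx":0,"wy":0,"wz":0,"gripper":0.65},{"tx":0,"ty":0,"tz":15,"wx":0,"wy":0,"wz":0,"gripper":0.65},{"tx":0,"ty":0,"tz":0,"wx":0,"wy":0,"wz":0,"gripper":0.65}])

```text
time_s: 9.85
position: [0.5493, -0.1747, 0.1716]
tcp_rot: [0.993, -0.122, -0.002, -0.0]
ft_force: [-0.1, 0.4, 0.3]
finger_gap: 0.65
grasp_force: 0.0
```

```bash
python3 -c "
from h import *
w=grab('wrist');s=to([.5503,-.1747,.152]);p=s['position'];x=np.array([.97,-.242,0])
for a in(.0,.02,.03,.04): print(a,proj(w,p+[0,0,a]+x*.011),proj(w,p+[0,0,a]+x*.011+np.array([.242,.97,0])*.0276))
cv2.imwrite('pics/w6.png',cv2.resize(w['px'][130:330,140:365],None,fx=3,fy=3))"
```

```text
t mm [ 0.4 -0.3 20.6] pos [ 0.5498 -0.1749  0.1726] gap 0.649 F [-0.3  0.6  0.1] t 9.9 q [ 0.24  0.75  0.03  1.52 -0.03  0.87 -1.54]
[[0.97, -0.242, -0.001], [-0.242, -0.97, 0.0], [-0.001, -0.0, -1.0]]
0.0 (np.float64(252.00364416105649), np.float64(207.73298908818973)) (np.float64(207.7885787707142), np.float64(207.68855500903004))
0.02 (np.float64(251.87967473876083), np.float64(219.05340526997122)) (np.float64(202.1904925212334), np.float64(219.00396566764118))
0.03 (np.float64(251.805419837502), np.float64(225.8340804576157)) (np.float64(198.83733865242974), np.float64(225.7816949372721))
0.04 (np.float64(251.72067321504392), np.float64(233.57281972460805)) (np.float64(195.01038287830937), np.float64(233.51711990692692))
```

View pics/w6.png

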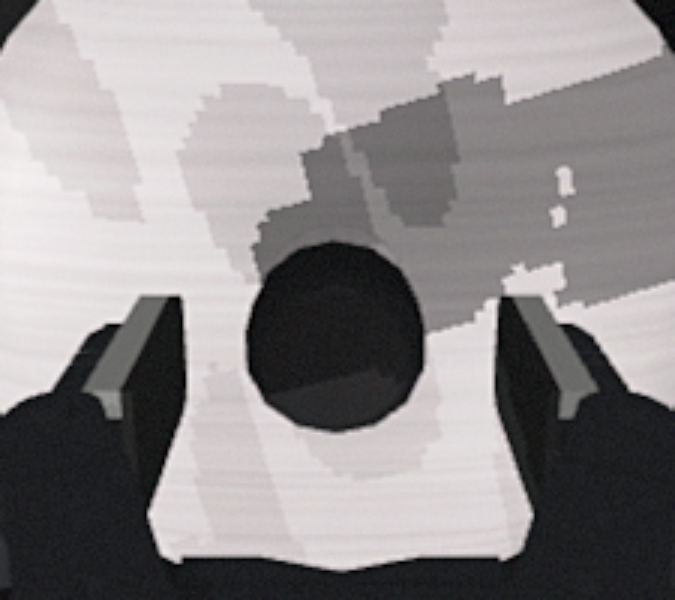

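The knob is centred between the open pads at crop (336,335), tips at row 296, which puts the real tips about 30 mm behind the TCP. I'll descend 18 mm and close.

Request:
jog_arm(moves=[{"tx":0,"ty":0,"tz":9,"wx":0,"wy":0,"wz":0,"gripper":0.65},{"tx":0,"ty":0,"tz":9,"wx":0,"wy":0,"wz":0,"gripper":0.65},{"tx":0,"ty":0,"tz":0,"wx":0,"wy":0,"wz":0,"gripper":0.65},{"tx":0,"ty":0,"tz":0,"wx":0,"wy":0,"wz":0,"gripper":0.2},{"tx":0,"ty":0,"tz":0,"wx":0,"wy":0,"wz":0,"gripper":0.2},{"tx":0,"ty":0,"tz":0,"wx":0,"wy":0,"wz":0,"gripper":0.2},{"tx":0,"ty":0,"tz":0,"wx":0,"wy":0,"wz":0,"gripper":0.2}], grip_force=40)

```text
time_s: 10.78
position: [0.5505, -0.1744, 0.1555]
tcp_rot: [0.993, -0.122, 0.0, -0.0]
ft_force: [0.4, 5.9, 3.3]
finger_gap: 0.352
grasp_force: 40.0
```

The knob is held. The 60° tool tilt may pass the arm's joint ranges, so I'll regrip with the tool leaned back 20° the other way to share the tilt.

Request:
jog_arm(moves=[{"tx":0,"ty":0,"tz":0,"wx":0,"wy":0,"wz":0,"gripper":0.55},{"tx":0,"ty":0,"tz":0,"wx":0,"wy":0,"wz":0,"gripper":0.55},{"tx":0,"ty":0,"tz":0,"wx":0,"wy":0,"wz":0,"gripper":0.55},{"tx":-3.8,"ty":0,"tz":-1,"wx":0,"wy":-5,"wz":0,"gripper":0.55},{"tx":-3.8,"ty":0,"tz":-1,"wx":0,"wy":-5,"wz":0,"gripper":0.55},{"tx":-3.8,"ty":0,"tz":-1,"wx":0,"wy":-5,"wz":0,"gripper":0.55},{"tx":-3.8,"ty":0,"tz":-1,"wx":0,"wy":-5,"wz":0,"gripper":0.55},{"tx":0,"ty":0,"tz":0,"wx":0,"wy":0,"wz":0,"gripper":0.55},{"tx":0,"ty":0,"tz":0,"wx":0,"wy":0,"wz":0,"gripper":0.2},{"tx":0,"ty":0,"tz":0,"wx":0,"wy":0,"wz":0,"gripper":0.2},{"tx":0,"ty":0,"tz":0,"wx":0,"wy":0,"wz":0,"gripper":0.2},{"tx":0,"ty":0,"tz":0,"wx":0,"wy":0,"wz":0,"gripper":0.2}])

```text
time_s: 12.28
position: [0.5363, -0.1712, 0.1613]
tcp_rot: [0.978, -0.12, -0.172, -0.021]
ft_force: [1.7, 4.4, 0.6]
finger_gap: 0.35
grasp_force: 39.9
```

```bash
python3 -c "
from h import *
import pickle
t=grab('top');pickle.dump(t,open('t6.pkl','wb'))
s=to([.5503,-.1747,.2]);q=s['joint_pos']
D=[(.707,1.485,.951,.137,-.558,.206),(.43,1.77,.94,.4113,-.1879,.2812),(.67,1.57,.91,.5492,-.0058,.2099),(.77,1.67,.71,.5516,-.0042,.1335),(.86,1.50,.78,.5224,-.2937,.113),(.69,1.25,1.2,.5229,-.2971,.2785),(.75,1.52,.87,.5498,-.1749,.1726),(q[1],q[3],q[5],*s['position'])]
A=[];b=[]
for a,c,e,x,y,z in D:
  A+= [[np.sin(a),np.sin(a+c),np.sin(a+c+e),0],[np.cos(a),np.cos(a+c),np.cos(a+c+e),1]];b+=[np.hypot(x,y),z]
k,res,_,_=np.linalg.lstsq(np.array(A),np.array(b),rcond=None);print('a,b,L,d',k.round(3),(np.array(A)@k-b).round(3))
print(s['grasp_force'])
M=R.from_quat(s['tcp_rot']).as_matrix();u=np.array([.9704,-.2416,0]);h=np.array([.5503,-.1747,.166])-.088*u
print('r in tool rel hinge mm',(M.T@(s['position']-h)*1000).round(1))
# feasibility vs angle
a,bb,L,d=k;p0=s['position']-h;r0=np.array([p0@u,p0[2]]);sum0=q[1]+q[3]+q[5]
for th in(0,20,40,50,60):
  T=np.radians(th);r=np.array([r0[0]*np.cos(T)-r0[1]*np.sin(T),r0[0]*np.sin(T)+r0[1]*np.cos(T)])
  P=h+u*r[0];rr=np.hypot(*P[:2]);z=.166+r[1];S=sum0-T
  wx,wz=rr-L*np.sin(S),z-L*np.cos(S)-d;D2=np.hypot(wx,wz);c=(D2**2-a*a-bb*bb)/(2*a*bb)
  q4=np.arccos(np.clip(c,-1,1));q2=np.arctan2(wx,wz)-np.arctan2(bb*np.sin(q4),a+bb*np.cos(q4));print(th,D2.round(3),'q2,q4,q6',q2.round(2),q4.round(2),(S-q2-q4).round(2))
"
```

```text
t mm [  0.4  -0.  -41.3] pos [ 0.5362 -0.1712  0.1613] gap 0.355 F [1.6 4.4 1.9] t 12.325 q [ 0.23  0.95  0.05  1.13 -0.03  1.41 -1.54]
[[0.912, -0.242, -0.331], [-0.227, -0.97, 0.083], [-0.342, -0.001, -0.94]]
a,b,L,d [0.523 0.289 0.334 0.311] [-0.     0.001  0.     0.002 -0.001 -0.002 -0.004 -0.001  0.001  0.001
  0.002 -0.002  0.001  0.002  0.    -0.001]
39.95556495850906
r in tool rel hinge mm [ 70.7  -0.  -20.7]
0 0.697 q2,q4,q6 0.95 1.13 1.41
20 0.598 q2,q4,q6 0.71 1.57 0.86
40 0.484 q2,q4,q6 0.54 1.99 0.26
50 0.422 q2,q4,q6 0.5 2.2 -0.09
60 0.36 q2,q4,q6 0.52 2.42 -0.5
```

```bash
cat > plan.py <<'E'
from h import *
a,bb,L,d=.523,.289,.334,.311
s=readout.get_state();q=s['joint_pos'];u=np.array([.9704,-.2416,0]);h=np.array([.5503,-.1747,.166])-.088*u
def ik(P,S):
  rr=np.hypot(*P[:2]);wx,wz=rr-L*np.sin(S),P[2]-L*np.cos(S)-d;D2=np.hypot(wx,wz);c=(D2**2-a*a-bb*bb)/(2*a*bb)
  q4=np.arccos(np.clip(c,-1,1));q2=np.arctan2(wx,wz)-np.arctan2(bb*np.sin(q4),a+bb*np.cos(q4));return np.round([q2,q4,S-q2-q4],2)
def knobat(th):
  T=np.radians(th);return h+u*(.088*np.cos(T)-.034*np.sin(T))+[0,0,.088*np.sin(T)+.034*np.cos(T)]
def tcp(K,S): return K+.042*(u*np.sin(S)+[0,0,np.cos(S)])
if __name__=='__main__':
  for pre in(-25,-30,-35,-40):
    print(pre,[ (th,ik(tcp(knobat(th),np.pi-np.radians(pre+th)),np.pi-np.radians(pre+th)).tolist()) for th in(0,30,60)])
E
python3 plan.py
```

```text
-25 [(0, [1.0, 1.02, 1.55]), (30, [0.64, 1.69, 0.72]), (60, [0.49, 2.33, -0.29])]
-30 [(0, [1.06, 0.91, 1.7]), (30, [0.68, 1.6, 0.87]), (60, [0.48, 2.24, -0.1])]
-35 [(0, [1.13, 0.78, 1.84]), (30, [0.72, 1.5, 1.01]), (60, [0.48, 2.16, 0.07])]
-40 [(0, [1.2, 0.65, 1.99]), (30, [0.76, 1.41, 1.15]), (60, [0.48, 2.07, 0.24])]
```

Request:
jog_arm(moves=[{"tx":0,"ty":0,"tz":0,"wx":0,"wy":0,"wz":0,"gripper":0.55},{"tx":0,"ty":0,"tz":0,"wx":0,"wy":0,"wz":0,"gripper":0.55},{"tx":0,"ty":0,"tz":0,"wx":0,"wy":0,"wz":0,"gripper":0.55},{"tx":-4.3,"ty":0,"tz":-0.5,"wx":0,"wy":-6,"wz":0,"gripper":0.55},{"tx":-4.3,"ty":0,"tz":-0.5,"wx":0,"wy":-6,"wz":0,"gripper":0.55},{"tx":-4.3,"ty":0,"tz":-0.5,"wx":0,"wy":-6,"wz":0,"gripper":0.55},{"tx":0,"ty":0,"tz":0,"wx":0,"wy":0,"wz":0,"gripper":0.55},{"tx":0,"ty":0,"tz":0,"wx":0,"wy":0,"wz":0,"gripper":0.2},{"tx":0,"ty":0,"tz":0,"wx":0,"wy":0,"wz":0,"gripper":0.2},{"tx":0,"ty":0,"tz":0,"wx":0,"wy":0,"wz":0,"gripper":0.2},{"tx":0,"ty":0,"tz":0,"wx":0,"wy":0,"wz":0,"gripper":0.2}])

```text
time_s: 13.7
position: [0.5258, -0.1686, 0.1684]
tcp_rot: [0.939, -0.115, -0.323, -0.04]
ft_force: [3.0, 4.1, 1.1]
finger_gap: 0.354
grasp_force: 40.0
```

```bash
python3 -c "
from plan import *
to([.5503,-.1747,.2]);M=R.from_quat(s['tcp_rot']).as_matrix();rr=M.T@(s['position']-h)*1000
for dth in(3,4,5):
  print('r',rr.round(1),'per row',dth,((R.from_euler('y',dth,degrees=True).as_matrix()-np.eye(3))@rr).round(2))
print(s['grasp_force'],s['position']-M[:,2]*.041)
import pickle;t=pickle.load(open('t6.pkl','rb'))
"
```

```text
t mm [  0.5  -0.1 -40.5] pos [ 0.5258 -0.1686  0.1684] gap 0.354 F [3.  4.1 1.1] t 13.7 q [ 0.24  1.17  0.06  0.7  -0.03  1.93 -1.54]
[[0.765, -0.242, -0.597], [-0.19, -0.97, 0.149], [-0.615, -0.0, -0.789]]
r [ 48.    0.  -40.5] per row 3 [-2.18 -0.   -2.46]
r [ 48.    0.  -40.5] per row 4 [-2.94  0.   -3.25]
r [ 48.    0.  -40.5] per row 5 [-3.71  0.   -4.03]
39.956596959382296 [ 0.55020817 -0.17473961  0.20073446]
```

Start raising: 4° per row, first 12°, then check the forces.

Request:
jog_arm(moves=[{"tx":-2.9,"ty":0,"tz":-3.3,"wx":0,"wy":4,"wz":0,"gripper":0.2},{"tx":-2.9,"ty":0,"tz":-3.3,"wx":0,"wy":4,"wz":0,"gripper":0.2},{"tx":-2.9,"ty":0,"tz":-3.3,"wx":0,"wy":4,"wz":0,"gripper":0.2},{"tx":0,"ty":0,"tz":0,"wx":0,"wy":0,"wz":0,"gripper":0.2}])

```text
time_s: 14.2
position: [0.5237, -0.1684, 0.1825]
tcp_rot: [0.967, -0.119, -0.222, -0.027]
ft_force: [-0.6, 3.3, -3.3]
finger_gap: 0.351
grasp_force: 40.1
```

Request:
jog_arm(moves=[{"tx":-2.9,"ty":0,"tz":-3.3,"wx":0,"wy":4,"wz":0,"gripper":0.2},{"tx":-2.9,"ty":0,"tz":-3.3,"wx":0,"wy":4,"wz":0,"gripper":0.2},{"tx":-2.9,"ty":0,"tz":-3.3,"wx":0,"wy":4,"wz":0,"gripper":0.2},{"tx":-2.9,"ty":0,"tz":-3.3,"wx":0,"wy":4,"wz":0,"gripper":0.2},{"tx":-2.9,"ty":0,"tz":-3.3,"wx":0,"wy":4,"wz":0,"gripper":0.2},{"tx":0,"ty":0,"tz":0,"wx":0,"wy":0,"wz":0,"gripper":0.2}])

```text
time_s: 14.95
position: [0.5151, -0.1662, 0.2015]
tcp_rot: [0.991, -0.122, -0.052, -0.006]
ft_force: [0.5, 3.1, -3.0]
finger_gap: 0.352
grasp_force: 40.2
```

```bash
cat > m.py <<'E'
from plan import *
to([.5,-.16,.25]);M=R.from_quat(s['tcp_rot']).as_matrix();G=s['position']-M[:,2]*.041
v=G-h;print('tilt',np.degrees(np.arctan2(M[:,2]@u,-M[2,2])),'lid by grip pt',np.degrees(np.arctan2(v[2],v@u)-np.arctan2(34,88)),'rad',np.hypot(v[2],v@u),'(94.3)',s['torque'],s['grasp_force'])
E
python3 m.py
```

```text
t mm [-21.2  -2.4 -46.5] pos [ 0.5151 -0.1662  0.2015] gap 0.352 F [ 0.5  3.1 -3. ] t 14.95 q [ 0.23  0.72  0.04  1.49 -0.03  1.04 -1.54]
[[0.965, -0.242, -0.102], [-0.241, -0.97, 0.026], [-0.106, -0.0, -0.994]]
tilt -6.060222254911105 lid by grip pt 32.54714717064661 rad 0.09471254194654906 (94.3) [ 0.69479486 -0.35081262  0.05699639] 40.16179162252229
```

Request:
jog_arm(moves=[{"tx":-2.9,"ty":0,"tz":-3.3,"wx":0,"wy":4,"wz":0,"gripper":0.2},{"tx":-2.9,"ty":0,"tz":-3.3,"wx":0,"wy":4,"wz":0,"gripper":0.2},{"tx":-2.9,"ty":0,"tz":-3.3,"wx":0,"wy":4,"wz":0,"gripper":0.2},{"tx":-2.9,"ty":0,"tz":-3.3,"wx":0,"wy":4,"wz":0,"gripper":0.2},{"tx":-2.9,"ty":0,"tz":-3.3,"wx":0,"wy":4,"wz":0,"gripper":0.2},{"tx":-2.9,"ty":0,"tz":-3.3,"wx":0,"wy":4,"wz":0,"gripper":0.2},{"tx":-2.9,"ty":0,"tz":-3.3,"wx":0,"wy":4,"wz":0,"gripper":0.2},{"tx":0,"ty":0,"tz":0,"wx":0,"wy":0,"wz":0,"gripper":0.2},{"tx":0,"ty":0,"tz":0,"wx":0,"wy":0,"wz":0,"gripper":0.2},{"tx":0,"ty":0,"tz":0,"wx":0,"wy":0,"wz":0,"gripper":0.2},{"tx":0,"ty":0,"tz":0,"wx":0,"wy":0,"wz":0,"gripper":0.2}])

```text
time_s: 16.32
position: [0.4939, -0.161, 0.2216]
tcp_rot: [0.974, -0.12, 0.189, 0.023]
ft_force: [0.1, -0.6, -3.5]
finger_gap: 0.354
grasp_force: 40.3
```

```bash
python3 m.py; python3 -c "
from h import *
import pickle
t=grab('top');pickle.dump(t,open('t9.pkl','wb'));b,_=pickle.load(open('b.pkl','rb'))
# left-loop region shift between before-lift and now (phase correlation on loop crop)
f=lambda c:c['px'][155:190,262:284].max(2).astype('float32')
f2=f(pickle.load(open('t6.pkl','rb')))
w=cv2.createHanningWindow((22,35),cv2.CV_32F)
print('px shift',cv2.phaseCorrelate(f2,f(t),w),'scale mm/px',1000*np.linalg.norm(plane(t,270,170,.151)-plane(t,271,170,.151)))"
```

```text
t mm [ 15.9  -2.4 -24.2] pos [ 0.4939 -0.161   0.2216] gap 0.354 F [ 0.1 -0.6 -3.5] t 16.325 q [ 0.25  0.47  0.    2.1  -0.04  0.18 -1.52]
[[0.9, -0.242, 0.362], [-0.225, -0.97, -0.09], [0.374, -0.0, -0.928]]
tilt 21.93375741848029 lid by grip pt 59.98958612899667 rad 0.09474291320766666 (94.3) [ 0.27676388  0.5703004  -0.06443058] 40.275410832837224
px shift ((0.022818723548171604, -0.08875830024694409), 0.965035417565593) scale mm/px 3.9402312747634967
```

```bash
python3 -c "
from plant import r
print(r.hand_in())"
```

```text
the job is handed in; nothing more can be done
None
```

The pot was slid to the middle of the single-ring zone (about 3 mm off by camera) with its lid shut. The lid is now held at about 60° by the gripper, by my estimate from the arm's pose. The job was handed in at about 16 s with no verdict shown.

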